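# Switch the ball feeder over to the other tray

### The arm

A 6-joint arm with a two-finger parallel gripper is mounted at the origin on the work surface. World frame = base frame: x ahead of the robot, y to its left, z up, the work surface at z = 0. Lengths are in m, angles in degrees, forces in N, time in s.
With the tool pointing down it reaches from about 0.3 to 0.75 m from the base axis. Payload 8.5 kg.
Tool frame: the origin (TCP) lies midway between the tips of the shut fingers; the grasp point (between the pads) lies 19 mm behind it (env.hold_point_z is the distance from the TCP to the grasp point, in m); z points along the fingers, y is the line along which they close (so a half turn about z gives the same grasp; the last joint's range is limited). The gripper opens to 85 mm and grips with 20 to 120 N. Pads are 22 mm wide; open, the fingers measure 114 mm over their backs; the gripper's body (76 mm by 85 mm) begins 54 mm behind the grasp point. The pads swing forward as they close: fully open they stand 13 mm farther back than shut.
Start: joints at [52.924, 21.807, 74.336, -0, 83.858, -12.336], TCP at [0.23, 0.5, 0.231] pointing down, gripper open.
Joint ranges: [-178.18, 178.18], [-50.72, 133.34], [12.68, 142.11], [-81.47, 261.47], [9.98, 163.14], [-165.26, 165.26]. Speed limits (degrees/s): [136.94, 136.94, 180, 180, 180, 180].

### API

Orientations are given as a 3x3 rotation matrix whose columns are the frame's x, y, z axes.
In Python, from rig import observe, get_image, camera_info, env gives the robot as it stands.
- The arm moves only by the tool drive_tool, never from a script. Its arguments are lists of equal length, an entry for each row: "offset": the shift along the tool's x, y, z in units of 40 mm (1.0 is 40 mm), a list of three; "turn": the turn, a rotation vector about the tool's x, y, z in units of 6 degrees (1.0 is 6 degrees), a list of three; "hand": the opening, from 0 (shut) to 1 (fully open). A call has exactly 10 rows; each row shifts and turns the commanded pose from where the row before left it, along the tool's axes as they then stand; what a row does not reach is not made up. A row lasts 1/8 s, in which the tool goes at most 62.5 mm and 10.7 degrees, less where a joint would pass 70% of its speed; a pose out of reach is approached as far as the arm can. A call is refused whole if a number of a shift passes 1 or a number of a turn 1, either way. A call with a gripper value outside its range is refused whole. The fingers move at their own pace and stop on an object; "newtons" is the grip in N (left out, the last holds). Time passes only in rows, so rows that do not move let the fingers close, or fill a call up. It gives the time, the measured TCP pose, the force, the opening and the grip force at its end, in the units of the state.
- observe(): the state, without advancing time (a new reading comes with each control period).
- get_image(name): name is "scene" or "top" or "wrist"; returns the picture (420x560x3 uint8, blue, green, red); there is no depth.
- camera_info(name): a dict with "fx", "fy", "cx", "cy" (pixels), "world_to_cam" (4x4, takes a point from world to camera coordinates). Camera axes: x right, y down, z forward; pixel columns grow to the right and rows downward; lengths in m; the calibration is good to about 2 mm. A picture is of the moment at which its call begins: read the wrist's pose just before it. camera_info takes no time and is no camera call; for the wrist camera it gives the pose at the moment of the call.
- env.close_job(): hands the job in; it is judged then, once.
The state is a dict: "time_s": time; "q": joint angles; "qvel": joint speeds; "joint_efforts": joint torques, N m; "position": TCP position; "tool_rot": TCP orientation; "ft_force": force on the tool from outside, world axes, zero at the start; "wrist_torque": the same for the moment, N m; "grip_width": finger opening in m; "gripper_force": force on a finger pad.
Only numpy, scipy, OpenCV 4.12 (cv2) and the standard library are available. Lean on these libraries where they do the work, as an engineer would, in place of code of your own. Each camera call takes 0.05 s, during which the arm holds its last target. There are 200 camera calls.

### The job

The bench ball feeder is set to run into the wrong tray: rock its seesaw gate over the pivot so that it feeds the other chute, then press the black trip paddle on the feed track and keep it down until all six bearing balls have rolled into that other tray, and let go. Only push and press: do not touch or pick up the balls, and leave the other things on the bench where they are.

Things in the scene. Friction and masses are not known exactly. Their poses are not given: they have to be found in the camera images.
- feeder: Bench ball feeder, sheet metal on a fixed plywood base board 340 x 660 x 18 mm. Origin on the bench surface below the middle of the gate's pivot. +y runs along the seesaw gate to its left end and left tray, +x up the feed track (away from the robot when not turned), z up. A chute falls from under each gate end to a tray; the feed track comes down from the rear and ends above the gate's middle.
- pivot (a point): Middle of the gate's pivot pin, 125 mm above the bench; the pin runs along the feeder's x axis. Cheek plates 56 mm wide (y) carry it 37 mm in front and behind; the front one stands up to 185 mm as the ball stop, with the gate's upright weight (disc 40 mm across and 20 thick, top 208 mm high) in front of it.
- gate (a joint): Seesaw gate: open-ended sheet-metal pan 240 mm long (feeder y), 60 mm wide inside (x), walls 18 mm high. Rad: +0.24 left end down on its stop (feeds the left chute), -0.24 right end down (feeds right); it starts resting at either. The weight over the pivot keeps it over: under 2 N down on the raised end moves it, and past level it falls over by itself and stays.
- gate_left_end (a point): On the upper face of the gate's pan floor, middle of its width, 100 mm to the left (feeder +y) of the pivot and 20 mm in from the left end. About 155 mm above the bench when this end is up, 108 mm when it is down.
- gate_right_end (a point): The same on the right, 100 mm towards feeder -y from the pivot.
- feed_lip (a point): Middle of the lower lip of the feed track's floor, 26 mm behind the pivot, 150 mm high. Straight steel channel, 26 mm wide inside and 30 outside, sides 18 mm above its floor, rising by 0.2 rad to the rear end 206 mm behind the pivot.
- trip (a joint): Spring trip lever on a pin across the feed track (along feeder y), 82 mm behind the pivot, 195 mm high: a stop blade hangs from it in front and bars the track, a crank arm runs back outside the track's left side to a black paddle. Rad: 0 blade down, track shut (start); 0.45 fully pressed; from about 0.35 the balls run, all out within 2 s. Pressing the paddle down opens it (2 to 4 N); it springs shut.
- trip_paddle (a point): On the upper face of the level black press paddle (38 mm along x, 44 mm along y, 4 mm thick), about its middle: 142 mm behind the gate's pivot (feeder +x), 44 mm left of the track's middle line (feeder +y), 212 mm above the bench. Fully pressed it is 28 mm lower, tilted down to the rear; free air below it. The track's left side lies 29 mm from this point.
- tray_left_floor (a point): Centre of the inner floor of the left pick-up tray (feeder +y, 264 mm from the pivot), 22 mm above the bench. Open-topped dark steel tray, 105 x 105 mm inside, outer wall 80 mm high.
- tray_right_floor (a point): The same for the right pick-up tray (feeder -y).
- ball0_center (a point): Centre of a plain steel bearing ball, 22 mm across, 44 g, loose; at the start number 0 (0 is nearest the blade) of the six queued in single file in the feed track.
- ball1_center (a point): Centre of a plain steel bearing ball, 22 mm across, 44 g, loose; at the start number 1 (0 is nearest the blade) of the six queued in single file in the feed track.
- ball2_center (a point): Centre of a plain steel bearing ball, 22 mm across, 44 g, loose; at the start number 2 (0 is nearest the blade) of the six queued in single file in the feed track.
- ball3_center (a point): Centre of a plain steel bearing ball, 22 mm across, 44 g, loose; at the start number 3 (0 is nearest the blade) of the six queued in single file in the feed track.
- ball4_center (a point): Centre of a plain steel bearing ball, 22 mm across, 44 g, loose; at the start number 4 (0 is nearest the blade) of the six queued in single file in the feed track.
- ball5_center (a point): Centre of a plain steel bearing ball, 22 mm across, 44 g, loose; at the start number 5 (0 is nearest the blade) of the six queued in single file in the feed track.
- cage: Bystander: dark steel bearing cage ring, 68 mm across, 22 mm high, lying on the feeder's base board, front left. Origin centre of underside.
- race: Bystander: steel inner race, ring 50 mm across, 24 mm high, on the feeder's base board, front right. Origin centre of underside.
- screwdriver: Bystander: screwdriver lying on the base board, behind the left chute.
- wrench: Bystander: wrench lying on the base board, behind the right chute.
- grease: Bystander: grey grease jar, 76 mm across, 75 mm high. Origin centre of underside.
- spray: Bystander: blue spray can, 54 mm across, 170 mm high. Origin centre of underside.
- carton: Bystander: cardboard carton 110 x 90 x 60 mm. Origin centre of underside.

How it is judged:
By the outcome, as a careful person would: the job done as asked, in the order asked, and still so for the second after the job is handed in, with the robot touching nothing.
It also fails if it takes over 48 s, if anything falls off the work surface, if the arm or the gripper's body presses on something with over 40 N, if the wrist force passes 120 N, or if a joint passes its speed limit or range.

## Working session

There is one attempt and no reset: what is moved stays moved. The work goes in short steps, Python scripts to look and compute and a tool call to move; the robot and the scene stay as the last step left them, time stands still between calls to the robot, and variables do not carry over. Pictures are saved under pics/ and viewed, at most 10 in all, crops included, and the job is handed in when it is done.

Besides the shell and the picture viewer there is one more tool, called as name(argument=value, ...) on one line, values as JSON. drive_tool: Moves the arm, as the interface text tells. Its arguments: {"type":"object","properties":{"offset":{"type":"array"},"turn":{"type":"array"},"hand":{"type":"array"},"newtons":{"type":"number"}},"required":["offset","turn","hand"]}

```bash
mkdir -p pics
python3 - <<'E'
from rig import observe,get_image,camera_info
import cv2,json
for n in("scene","top"):
    cv2.imwrite(f"pics/{n}0.png",get_image(n)); c=camera_info(n); print(n,c)
s=observe();print(s["time_s"],s["position"],s["tool_rot"],s["ft_force"])
E
```

```text
scene {'fx': 472.25788291668164, 'fy': 472.25788291668164, 'cx': 274.659059998488, 'cy': 215.73443244881034, 'world_to_cam': array([[-0.27263216,  0.96201606, -0.01402884,  0.15517177],
       [ 0.57792374,  0.15208931, -0.80179361, -0.19729003],
       [-0.76920469, -0.22670232, -0.59743635,  1.98010739],
       [ 0.        ,  0.        ,  0.        ,  1.        ]])}
top {'fx': 511.3411349503382, 'fy': 511.3411349503382, 'cx': 284.4037338045176, 'cy': 210.39978455030388, 'world_to_cam': array([[-0.02053693, -0.99976165, -0.00740764,  0.03316965],
       [-0.99713775,  0.02102114, -0.07262522,  0.59230117],
       [ 0.07276363,  0.00589494, -0.99733179,  1.57623635],
       [ 0.        ,  0.        ,  0.        ,  1.        ]])}
0.1 [0.23002136 0.49932334 0.23079592] [[-9.08203733e-01  4.18527611e-01 -7.86335995e-04]
 [ 4.18528239e-01  9.08203260e-01 -9.76189551e-04]
 [ 3.05590632e-04 -1.21568281e-03 -9.99999214e-01]] [ 0.18069827 -0.21212335 -0.15872522]
```

View pics/scene0.png

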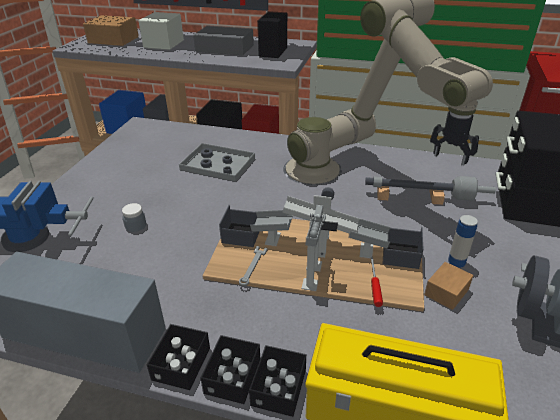

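View pics/top0.png

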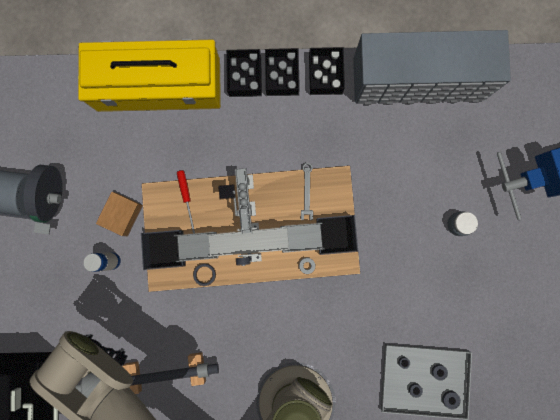

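The scene view shows the feeder with its board and the gate. In the top view the board's corners are near (142,184), (351,166), (359,272) and (149,291), and the black paddle is near (226,192). I'll enlarge both views.

Run:
```python
import cv2
a=cv2.imread("pics/top0.png")[155:300,130:370]; cv2.imwrite("pics/tc.png",cv2.resize(a,None,fx=3.3,fy=3.3,interpolation=3))
a=cv2.imread("pics/scene0.png")[180:315,200:435]; cv2.imwrite("pics/sc.png",cv2.resize(a,None,fx=3.4,fy=3.4,interpolation=3))
```

```text
(no output)
```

View pics/tc.png

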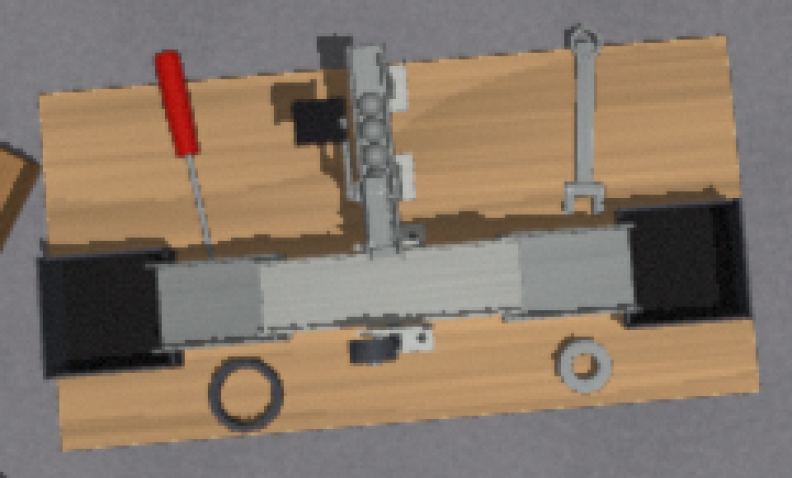

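View pics/sc.png

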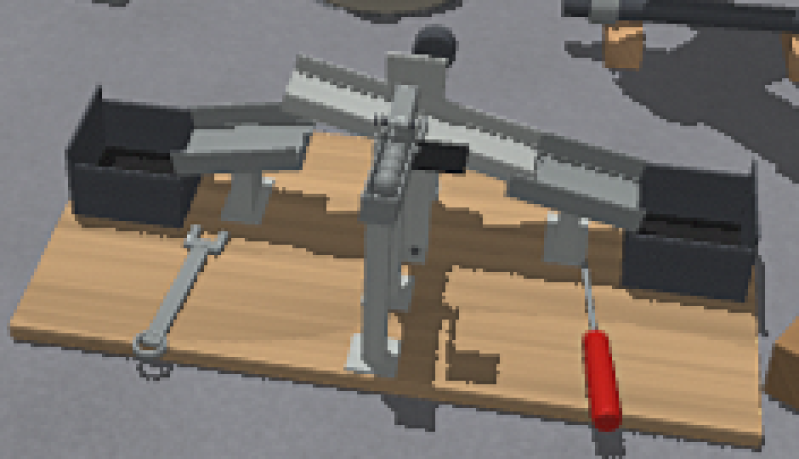

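The left end of the gate (right in the scene view) is down, so it feeds the left tray. The raised right end has to be pushed down. Next I'll fit the feeder pose.

```bash
cat > h.py <<'E'
import numpy as np
from rig import camera_info
def proj(n,P):
    c=camera_info(n);P=np.atleast_2d(P);q=P@c["world_to_cam"][:3,:3].T+c["world_to_cam"][:3,3]
    return np.c_[c["fx"]*q[:,0]/q[:,2]+c["cx"],c["fy"]*q[:,1]/q[:,2]+c["cy"]]
def F(x,y,a,P):
    P=np.atleast_2d(P);c,s=np.cos(a),np.sin(a);return P@np.array([[c,s,0],[-s,c,0],[0,0,1]])+[x,y,0]
E
python3 - <<'E'
from h import *
from scipy.optimize import least_squares
t=lambda u,v:((u+.5)/3.3+129.5,(v+.5)/3.3+154.5)
s=lambda u,v:((u+.5)/3.4+199.5,(v+.5)/3.4+179.5)
B=[(.17,.33,.018),(.17,-.33,.018),(-.17,-.33,.018),(-.17,.33,.018)]
bt=[t(40,95),t(727,37),t(760,390),t(63,450)]
bs=[s(762,440),s(12,330)]
O=[("t",(.142,.044,.212),t(319,121)),("s",(.142,.044,.212),s(441,157)),("t",(.026,0,.168),t(383,254)),
("t",(0,-.1165,.163),t(521,275)),("t",(0,.1165,.106),t(261,298)),("t",(-.058,.013,.208),t(374,342)),
("s",(0,-.1165,.160),s(289,78))]
def r(p):
    e=[]
    Bo=F(*p[:3],np.array(B)+[p[3],0,0])
    e+=list((proj("top",Bo)-bt).ravel()); e+=list((proj("scene",Bo[:2])-bs).ravel())
    for c,P,m in O: e+=list((proj({"t":"top","s":"scene"}[c],F(*p[:3],P))-m).ravel())
    return np.array(e)
R=least_squares(r,[.5,0,0,0],loss="soft_l1")
print(R.x,np.degrees(R.x[2]));print(r(R.x).reshape(-1,2).round(1))
for n,P in dict(rend=(0,-.1,.155),paddle=(.142,.044,.212),pivot=(0,0,.125)).items():print(n,F(*R.x[:3],P))
E
```

```text
[0.49725321 0.12825977 0.06356254 0.04448956] 3.641865096263318
[[-0.9 -0.8]
 [-0.3 -0.9]
 [-0.1  0.4]
 [-0.9  0.1]
 [-0.1 -1.5]
 [-1.9 -1.3]
 [-0.8 -0.3]
 [-0.1 -0.1]
 [ 0.3  0.4]
 [ 0.3 -0.3]
 [ 0.3 -0.2]
 [-0.5  4.2]
 [-1.5  3. ]]
rend [[0.50360519 0.02846171 0.155     ]]
paddle [[0.63617159 0.18119072 0.212     ]]
pivot [[0.49725321 0.12825977 0.125     ]]
```

drive_tool(offset=[[0,0,-0.5],[0,0,-0.5],[0,0,-0.5],[0,0,-0.5],[0,0,-0.3],[-0.5,-1,0],[-0.5,-1,0],[-0.5,-1,0],[-0.5,-1,0],[-0.5,-1,0]], turn=[[0,0,-0.95],[0,0,-0.95],[0,0,-0.95],[0,0,-0.95],[0,0,-0.95],[0,0,0],[0,0,0],[0,0,0],[0,0,0],[0,0,0]], hand=[0,0,0,0,0,0,0,0,0,0], newtons=30)

```text
time_s: 1.35
position: [0.3435, 0.3051, 0.3231]
tool_rot: [[-0.998, -0.066, -0.0], [-0.066, 0.998, -0.0], [0.0, -0.0, -1.0]]
ft_force: [0.4, 0.2, -0.7]
grip_width: 0.0002
gripper_force: 0.0
```

drive_tool(offset=[[-0.44,-0.9,0],[-0.44,-0.9,0],[-0.44,-0.9,0],[-0.44,-0.9,0],[-0.44,-0.9,0],[-0.44,-0.9,0],[-0.44,-0.9,0],[-0.46,-0.87,0],[0,0,0.6],[0,0,0.6]], turn=[[0,0,0],[0,0,0],[0,0,0],[0,0,0],[0,0,0],[0,0,0],[0,0,0],[0,0,0],[0,0,0],[0,0,0]], hand=[0,0,0,0,0,0,0,0,0,0])

```text
time_s: 2.6
position: [0.5032, 0.0291, 0.2742]
tool_rot: [[-0.998, -0.065, -0.001], [-0.065, 0.998, 0.0], [0.001, 0.0, -1.0]]
ft_force: [0.0, -0.5, -0.9]
grip_width: 0.0004
gripper_force: 0.0
```

drive_tool(offset=[[0,0,0.6],[0,0,0.6],[0,0,0.6],[0,0,0.6],[0,0,0.3],[0,0,0.3],[0,0,0.3],[0,0,0.3],[0,0,0.3],[0,0,0]], turn=[[0,0,0],[0,0,0],[0,0,0],[0,0,0],[0,0,0],[0,0,0],[0,0,0],[0,0,0],[0,0,0],[0,0,0]], hand=[0,0,0,0,0,0,0,0,0,0])

```text
time_s: 3.85
position: [0.5028, 0.0296, 0.1184]
tool_rot: [[-0.998, -0.066, -0.002], [-0.066, 0.998, 0.0], [0.002, 0.0, -1.0]]
ft_force: [-0.4, -0.7, -0.5]
grip_width: 0.0001
gripper_force: 0.0
```

drive_tool(offset=[[0,0,-0.4],[0,0,-0.6],[0,0,-0.8],[0,0,-0.8],[0,0,-0.8],[0,0,-0.8],[0,0,-0.3],[0,0,0],[0,0,0],[0,0,0]], turn=[[0,0,0],[0,0,0],[0,0,0],[0,0,0],[0,0,0],[0,0,0],[0,0,0],[0,0,0],[0,0,0],[0,0,0]], hand=[0,0,0,0,0,0,0,0,0,0])

```text
time_s: 5.1
position: [0.5029, 0.0297, 0.2983]
tool_rot: [[-0.998, -0.066, -0.002], [-0.066, 0.998, 0.0], [0.002, 0.0, -1.0]]
ft_force: [0.8, -0.1, -0.4]
grip_width: 0.0
gripper_force: 0.0
```

Run:
```python
from rig import get_image,observe
import cv2
a=get_image("scene")[160:315,200:435]; cv2.imwrite("pics/s1.png",cv2.resize(a,None,fx=3.3,fy=3.3,interpolation=3))
from h import *
s=observe();p=s["position"];R=s["tool_rot"];print(p,s["ft_force"])
t=F(.49725,.12826,.06356,[(.145,.051,.25)])[0];print(t,R.T@(t-p)/.04)
```

```text
[0.50300442 0.02960883 0.29851095] [ 0.82611516  0.17814767 -0.1216371 ]
[0.63871783 0.18836701 0.25      ] [-3.64763939  3.73748426  1.20859005]
```

View pics/s1.png

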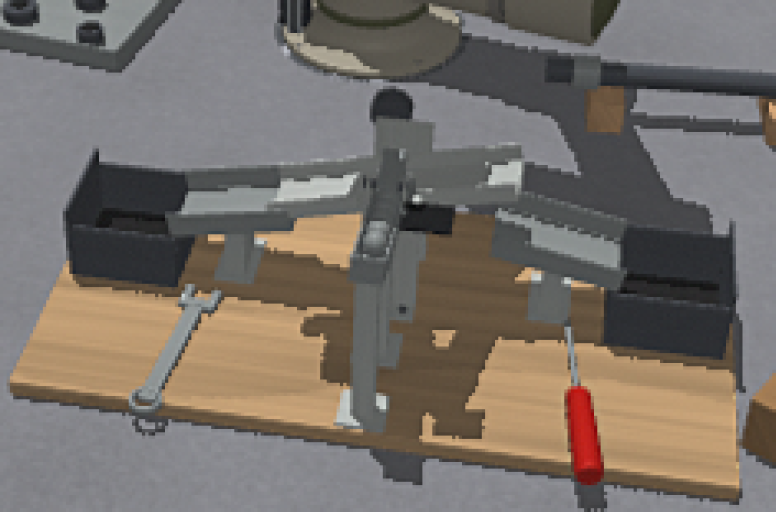

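The gate has flipped: its right end (left in this view, near (275,190)) is down and the weight has gone over. Next I'll move above the paddle.

drive_tool(offset=[[-0.5,0.5,0],[-0.7,0.7,0],[-0.7,0.7,0],[-0.7,0.7,0],[-0.6,0.65,0],[-0.45,0.49,0],[0,0,0.6],[0,0,0.6],[0,0,0.3],[0,0,0]], turn=[[0,0,0],[0,0,0],[0,0,0],[0,0,0],[0,0,0],[0,0,0],[0,0,0],[0,0,0],[0,0,0],[0,0,0]], hand=[0,0,0,0,0,0,0,0,0,0])

```text
time_s: 6.4
position: [0.6389, 0.1884, 0.2387]
tool_rot: [[-0.998, -0.065, -0.002], [-0.065, 0.998, -0.0], [0.002, -0.0, -1.0]]
ft_force: [0.3, 0.3, -0.1]
grip_width: -0.0002
gripper_force: 0.0
```

Run:
```python
from rig import get_image,observe
import cv2
a=get_image("scene")[160:280,260:400]; cv2.imwrite("pics/s2.png",cv2.resize(a,None,fx=5,fy=5,interpolation=3))
from h import *
s=observe();p=s["position"];R=s["tool_rot"];print(p,s["ft_force"])
t=F(.49725,.12826,.06356,[(.145,.051,.212)])[0];print(t,R.T@(t-p)/.04)
```

```text
[0.63920188 0.18839497 0.23972936] [ 0.24688666 -0.16591436  0.72104197]
[0.63871783 0.18836701 0.212     ] [1.23701517e-02 8.00317304e-05 6.93229495e-01]
```

View pics/s2.png

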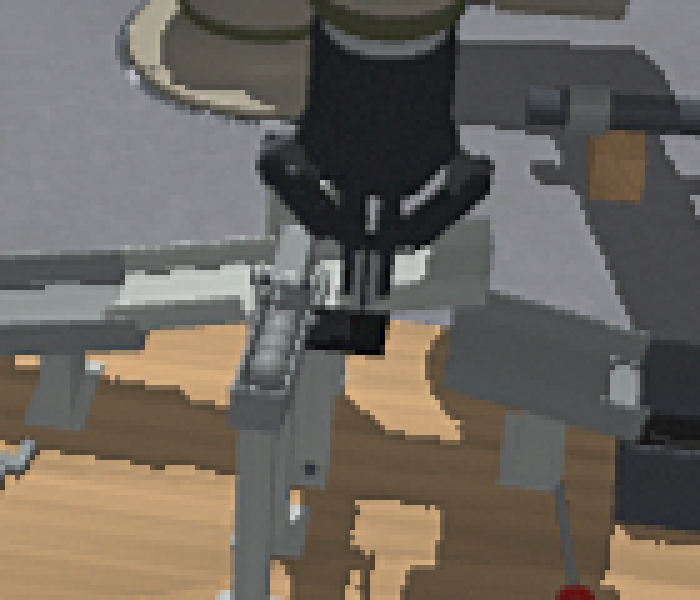

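The closed fingers are above the outer part of the black paddle (350,330) and clear of the track. Pressing now.

drive_tool(offset=[[0,0,0.3],[0,0,0.3],[0,0,0.15],[0,0,0.15],[0,0,0.15],[0,0,0.15],[0,0,0],[0,0,0],[0,0,0],[0,0,0]], turn=[[0,0,0],[0,0,0],[0,0,0],[0,0,0],[0,0,0],[0,0,0],[0,0,0],[0,0,0],[0,0,0],[0,0,0]], hand=[0,0,0,0,0,0,0,0,0,0])

```text
time_s: 7.7
position: [0.6392, 0.1884, 0.1915]
tool_rot: [[-0.998, -0.066, 0.0], [-0.066, 0.998, -0.0], [-0.0, -0.0, -1.0]]
ft_force: [3.6, -0.6, 2.2]
grip_width: 0.0001
gripper_force: 1.8
```

drive_tool(offset=[[0,0,0.03],[0,0,0.03],[0,0,0],[0,0,0],[0,0,0],[0,0,0],[0,0,0],[0,0,0],[0,0,0],[0,0,0]], turn=[[0,0,0],[0,0,0],[0,0,0],[0,0,0],[0,0,0],[0,0,0],[0,0,0],[0,0,0],[0,0,0],[0,0,0]], hand=[0,0,0,0,0,0,0,0,0,0])

```text
time_s: 8.95
position: [0.639, 0.1884, 0.1889]
tool_rot: [[-0.998, -0.066, -0.0], [-0.066, 0.998, -0.0], [0.0, -0.0, -1.0]]
ft_force: [1.4, -0.8, 2.9]
grip_width: -0.0
gripper_force: 1.6
```

Run:
```python
from rig import get_image
import cv2,numpy as np
a=get_image("scene")[180:290,200:440]; b=get_image("top")[155:300,130:370]
f=lambda i:cv2.resize(i,(790,int(i.shape[0]*790/i.shape[1])),interpolation=3)
b=b[40:120]
cv2.imwrite("pics/s3.png",np.vstack([f(a)[:340],f(b)[:260]]))
```

```text
(no output)
```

View pics/s3.png

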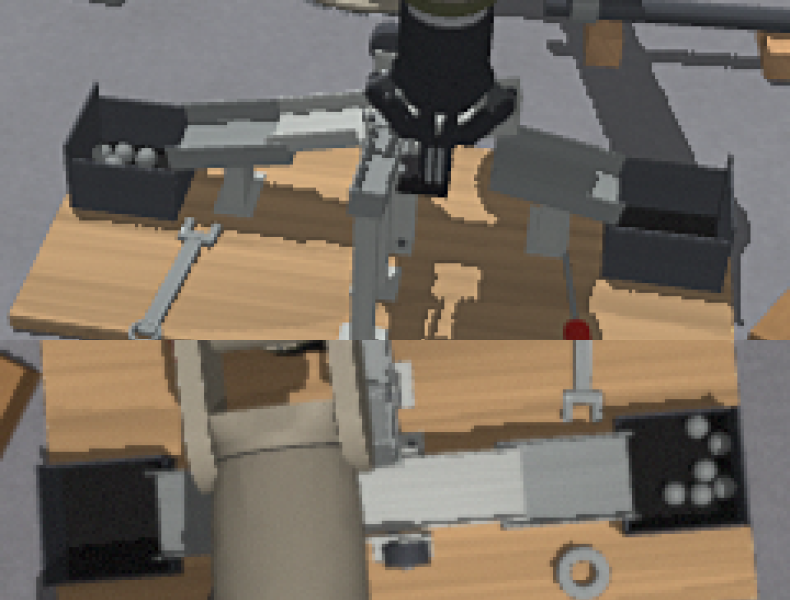

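All six balls are in the right tray, at (696,427), (719,442), (706,470), (724,487), (702,494) and (675,493), and the left tray is empty. Now I'll let go and rise.

drive_tool(offset=[[0,0,-0.2],[0,0,-0.3],[0,0,-0.4],[0,0,-0.6],[0,0,-0.7],[0,0,-0.7],[0,0,-0.4],[0,0,0],[0,0,0],[0,0,0]], turn=[[0,0,0],[0,0,0],[0,0,0],[0,0,0],[0,0,0],[0,0,0],[0,0,0],[0,0,0],[0,0,0],[0,0,0]], hand=[0,0,0,0,0,0,0,0,0,0])

```text
time_s: 10.3
position: [0.6388, 0.1885, 0.3199]
tool_rot: [[-0.998, -0.066, -0.002], [-0.066, 0.998, -0.0], [0.002, -0.0, -1.0]]
ft_force: [-0.1, -0.3, 0.1]
grip_width: 0.0001
gripper_force: 0.0
```

Run:
```python
from rig import get_image
import cv2
a=get_image("scene")[150:315,200:440]; cv2.imwrite("pics/s4.png",cv2.resize(a,None,fx=3.3,fy=3.3,interpolation=3))
```

```text
(no output)
```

View pics/s4.png

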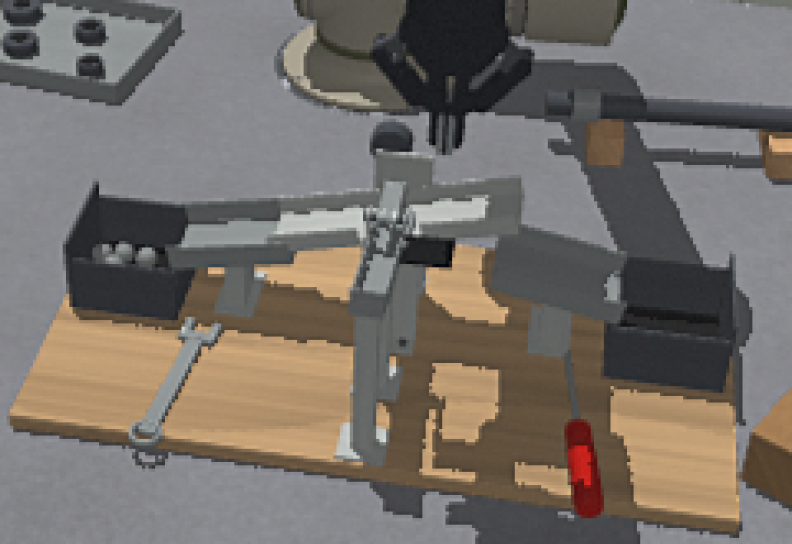

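The paddle has sprung back (430,250), the track is empty, the balls are in the right tray (125,255), and the gripper is clear of everything.

```bash
python3 -c "
from rig import env
print(env.close_job())"
```

```text
the job is handed in; nothing more can be done
None
```

The gate now feeds the right chute, all six balls rolled into the right tray, the paddle was let go and sprang back, and the job was handed in at about 10 s with the arm clear of everything.

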